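# Pin the antenna mount and hold the coating gauge on its plate

### The arm

A 7-joint arm with a two-finger parallel gripper is mounted at the origin on the work surface. World frame = base frame: x ahead of the robot, y to its left, z up, the work surface at z = 0. Lengths are in m, angles in rad, forces in N, time in s.
With the tool pointing down it reaches from about 0.4 to 0.875 m from the base axis. Payload 19.3 kg.
Tool frame: the origin (TCP) lies where the fingers leave the gripper's body, on its centre line; the fingertips stand bot.tip_reach ahead of it and the grasp point (between the pads) lies 54 mm ahead of it (bot.tip_reach is the distance from the TCP to the fingertips, in m); z points along the fingers, y is the line along which they close (so a half turn about z gives the same grasp; the last joint's range is limited). The gripper opens to 85 mm and grips with 20 to 120 N. Pads are 22 mm wide; open, the fingers measure 114 mm over their backs; the gripper's body (76 mm by 85 mm) begins 54 mm behind the grasp point. The pads swing forward as they close: fully open they stand 13 mm farther back than shut.
Start: joints at [-1.404, 0.521, -0.036, 1.599, 0.021, 1.021, -0.113], TCP at [0.147, 0.608, 0.304] pointing down, gripper open.
Joint ranges: [-2.91, 2.91], [-0.3, 2.13], [-1.5, 1.42], [0.17, 2.43], [-1.26, 4.41], [0.16, 1.93], [-2.52, 2.52]. Speed limits (rad/s): [1.89, 1.89, 2.39, 2.39, 3.01, 3.01, 3.01].

### API

Orientations are given as [roll, pitch, yaw] about the fixed x, y, z axes, in that order (R = Rz(yaw) Ry(pitch) Rx(roll)).
In Python, from workcell import bot gives the robot as it stands. The module is installed in compiled form; this text tells all that it offers.
- The arm moves only by the shell command python3 -m jog 'ROWS' [FORCE]. ROWS is JSON, a list that holds one entry, the list of rows, each a list of 7 numbers: the shift along the tool's x, y, z in mm, then the turn, a rotation vector about the tool's x, y, z in rad, then the opening, from 0 (shut) to 1 (fully open). In form: [[[tx, ty, tz, wx, wy, wz, fingers], ...]]. A call has 1 to 5 rows; each row shifts and turns the commanded pose from where the row before left it, along the tool's axes as they then stand; what a row does not reach is not made up. A row lasts 1/10 s, in which the tool goes at most 50 mm and 8.59 degrees, less where a joint would pass 70% of its speed; a pose out of reach is approached as far as the arm can. A call is refused whole if a number of a shift passes 50 or a number of a turn 0.15, either way. A call with a gripper value outside its range is refused whole. The fingers move at their own pace and stop on an object; FORCE is the grip in N (left out, the last holds). Time passes only in rows, so rows that do not move let the fingers close. It gives the time, the measured TCP pose, the force, the opening and the grip force at its end, in the units of the state.
- bot.observe(): the state, without advancing time (a new reading comes with each control period).
- bot.grab_frame(name): name is "side" or "top"; returns a dict with "img" (400x640x3 uint8, red, green, blue), "intrinsics" (3x3 intrinsics, pixels), "k1" (the pictures are not rectified: a ray, as slopes to the right and down, at radius r is drawn at 1 + k1 r^2 times it, then the intrinsics apply), "R" (3x3) and "t" (3): a world point X has camera coordinates R X + t. Camera axes: x right, y down, z forward; pixel columns grow to the right and rows downward; lengths in m; the calibration is good to about 2 mm. A picture is of the moment at which its call begins. There is no depth.
- bot.job_done(): hands the job in; it is judged then, once.
Trained networks look in a picture, given as the dict that the camera call returned (one of the last four; its "shot" number tells which), for a name from the list of things; names that differ only in an ending like _2 or _b are one class to them, and where a whole thing is asked for, a point or a joint stands for the part that bears it (a point fixed in the world has none). Each returns a list of dicts, best first, with "conf" (0 to 1); they miss things now and then, are a little off and sometimes report something else, mostly with a low value. They report only what shows in the picture. A call takes as long as a camera call. They do not tell look-alikes from the thing itself.
- bot.trace(query, picture): "region" (400x640 bool, what is visible of it).
- bot.spot_point(query, picture): "xyz" ([x, y, z] in m, in world coordinates, good to about 4 mm: a listed point, or the origin of a listed thing).
The state is a dict: "clock": time; "qpos": joint angles; "qd": joint speeds; "joint_efforts": joint torques, N m; "position": TCP position; "tool_rot": TCP orientation; "force": force on the tool from outside, world axes, zero at the start; "moment": the same for the moment, N m; "grip_width": finger opening in m; "finger_force": force on a finger pad.
Only numpy, scipy, OpenCV 4.12 (cv2) and the standard library are available. Lean on these libraries where they do the work, as an engineer would, in place of code of your own. Each camera call takes 0.05 s, during which the arm holds its last target. There are 200 camera calls.

### The job

Lock the swivelling antenna mount by pushing the loose lock pin all the way down through its fork and tongue until the collar sits on the fork, and let go of it. Then take the coating gauge out of its holder and hold its sprung tip inside the scribed ring on the mount's tilted plate, gauge square to the plate, pressed lightly so that the tip is about half way in, and finish while still holding it there. Do not push the plate out of its setting, and leave the screwdriver, parts bin and tape measure alone.

Things in the scene. Friction and masses are not known exactly. Their poses are not given: they have to be found in the camera images.
- mount: Steel antenna mount bolted to the bench (it cannot move): base plate 130 (x) x 190 (y) x 10 mm with four bolt heads. Origin: centre of the base's underside; z up. A fork stands at y = -50 mm: two level lugs 36 x 36 x 10 mm one above the other, undersides at z = 22 and 44 mm, topmost surface at z = 54 mm, joined by a web at y = -74 mm. At y = +50 mm a post carries the aluminium swivel, whose 8 mm tongue (z = 34 to 42 mm) reaches into the fork.
- lock_hole (a point): Centre of the mouth of the 12.5 mm hole in the fork's upper lug, on its top surface (z = 54 mm above the bench). Upright hole; lower lug and tongue have the same hole. Axes as mount. The base lies 44 mm below this mouth.
- swivel (a joint): Turn of the swivel about its upright post, rad; 0 = tongue hole exactly in line with the fork holes; the tongue hole lies 100 mm from the axis. It starts within 0.008 of 0 and turns easily (0.03 N m), so the pin's tapered foot can centre it.
- plate (a joint): Tilt of the white dish plate, rad; 0 = level, growing as its face turns towards the mount's -x side. Starts anywhere from 0.20 to 0.45 and stays by stiff friction (about 2 N m).
- spot (a point): Centre of the scribed ring (20 mm inside, 24 mm outside diameter, flat) on the upper face of the white plate 100 x 90 x 6 mm. Axes: z is the plate's outward normal (up, leaning to the mount's -x side by the tilt), y level along the tilt axis, x along the slope. The plate extends 38 mm to -x, 62 mm to +x, 57 mm to -y, 33 mm to +y of this point. The point lies about 0.10 to 0.11 m above the bench.
- plate_edge (a point): Middle of the plate's raised far edge (its mount +x side), on the upper face: 62 mm to +x and 12 mm to -y of spot in the plate's axes; up to 0.13 m above the bench, the highest part of the mount. Axes as spot.
- pin: Loose steel lock pin, upright, 70 g: shaft 10 mm in diameter reaching 40 mm below the origin with a tapered foot (6 mm across at the end), collar 22 mm in diameter from z = 0 to 4 mm, round grip 16 mm in diameter from z = 4 to 40 mm. Origin: centre of the collar's underside; z up along the pin.
- pin_block: Light wooden block 70 x 70 x 55 mm fixed to the bench, with an upright 12.5 mm hole, 48 mm deep, in the middle of its top in which the pin stands on its collar. Origin: centre of its underside. It may change places with the gauge's holder.
- gauge: Coating gauge, about 0.12 kg, upright: square black body 26 x 26 x 90 mm (z = 0 to 90 mm, small display on its -x face), below it a round nose 15 mm in diameter down to z = -30 mm, then a thin sprung tip to z = -46 mm. Origin: centre of the underside of the square body; z up along the gauge.
- holder: Grey plastic block 80 x 80 x 60 mm fixed to the bench, with an upright 20 mm hole through its middle in which the gauge hangs: nose in the hole, square body standing on top. Origin: centre of its underside.
- tip (a point): End of the gauge's sprung tip (6 mm in diameter, rounded), on the gauge's axis, 46 mm below the gauge's origin when not pressed; z along the gauge.
- plunger (a joint): How far the sprung tip is pressed into the gauge, m: 0 = out, 0.012 = fully in. Spring about 0.4 N at first movement, rising by 0.4 N per mm.
- screwdriver: Bystander: screwdriver lying on the bench beyond the mount. Origin: centre of its underside.
- parts_bin: Bystander: open blue parts bin 110 x 100 x 50 mm. Origin: centre of its underside.
- tape_measure: Bystander: grey tape measure 70 x 34 x 65 mm standing on the bench. Origin: centre of its underside.
Things that resemble listed ones, but are neither listed nor needed, are in the scene too. Leave any yellow look-alike of the gauge alone. What is shaped like the pin but red is not meant.

How it is judged:
By the outcome, as a careful person would: the job done as asked, in the order asked, and still so for the second after the job is handed in, while the arm keeps its last pose, push and grip.
It also fails if it takes over 54 s, if anything falls off the work surface, if the arm or the gripper's body presses on something with over 40 N, if the wrist force passes 120 N, or if a joint passes its speed limit or range.

## Working session

There is one attempt and no reset: what is moved stays moved. The work goes in short steps, Python scripts to look and compute and a shell command to move; the robot and the scene stay as the last step left them, time stands still between calls to the robot, and variables do not carry over. Pictures are saved under pics/ and viewed, at most 10 in all, crops included, and the job is handed in when it is done.

```bash
mkdir -p pics; cat > h.py <<'E'
import numpy as np, cv2
from workcell import bot
from scipy.spatial.transform import Rotation as Ro
def proj(f,X):
    c=f["R"]@np.asarray(X,float)+f["t"]; s=c[:2]/c[2]; s=s*(1+f["k1"]*(s@s)); K=np.array(f["intrinsics"])
    return K[:2,:2]@s+K[:2,2]
def ray(f,uv):
    K=np.array(f["intrinsics"]); d=np.linalg.solve(K[:2,:2],np.asarray(uv,float)-K[:2,2]); s=d.copy()
    for _ in range(20): s=d/(1+f["k1"]*(s@s))
    R=np.array(f["R"]); v=R.T@np.r_[s,1]; return -R.T@np.array(f["t"]), v/np.linalg.norm(v)
def tri(rs):
    A=np.zeros((3,3));b=np.zeros(3)
    for o,v in rs:
        P=np.eye(3)-np.outer(v,v);A+=P;b+=P@o
    return np.linalg.solve(A,b)
def onz(f,uv,z):
    o,v=ray(f,uv); return o+v*(z-o[2])/v[2]
E
python3 - <<'E'
from h import *
np.set_printoptions(precision=4,suppress=True)
s=bot.observe();print(s["clock"],s["position"],s["tool_rot"],s["grip_width"],bot.tip_reach,s["force"])
F={}
for n in("top","side"):
    f=F[n]=bot.grab_frame(n);cv2.imwrite(f"pics/{n}0.png",f["img"][:,:,::-1]);print(n,-f["R"].T@f["t"],f["R"][2],f["k1"],f["intrinsics"][0][0])
    for q in ["mount","lock_hole","spot","plate_edge","pin","pin_block","gauge","holder","tip"]:
        r=bot.spot_point(q,f);print(n,q,[(np.round(d["xyz"],4).tolist(),round(d["conf"],2),proj(f,d["xyz"]).round().tolist()) for d in r[:3]])
print(bot.observe()["clock"])
E
```

```text
0.0 [0.1466 0.6073 0.3033] [-3.1405  0.0001  2.9048] 0.08570533613776327 0.0726 [ 0.0808 -0.3237  0.0151]
top [ 0.5537 -0.0341  1.118 ] [ 0.0747  0.0114 -0.9971] 0.035242840712604674 451.09519664049935
top mount [([0.5078, 0.0292, -0.0013], 0.81, [303.0, 254.0]), ([0.4708, 0.0819, 0.099], 0.38, [276.0, 272.0])]
top lock_hole [([0.5231, -0.0138, 0.057], 0.68, [320.0, 249.0])]
top spot [([0.4725, 0.0806, 0.0993], 0.92, [277.0, 272.0])]
top plate_edge [([0.5259, 0.0926, 0.126], 0.82, [271.0, 248.0])]
top pin [([0.4702, 0.2699, 0.0542], 0.53, [198.0, 269.0]), ([0.5682, 0.2684, 0.0376], 0.45, [203.0, 228.0])]
top pin_block [([0.4717, 0.2624, -0.0003], 0.74, [208.0, 267.0])]
top gauge [([0.5311, -0.3788, 0.0437], 0.58, [475.0, 249.0]), ([0.5369, -0.2808, 0.0566], 0.52, [435.0, 246.0]), ([0.7473, 0.2881, -0.0002], 0.48, [202.0, 156.0])]
top holder [([0.5326, -0.283, 0.002], 0.56, [430.0, 247.0])]
top tip []
side [0.5302 1.1095 0.7851] [ 0.0486 -0.8518 -0.5216] -0.15446082979774728 519.2917553146264
side mount [([0.506, 0.0316, 0.0008], 0.71, [344.0, 244.0])]
side lock_hole [([0.5285, -0.0141, 0.0547], 0.65, [337.0, 216.0]), ([0.5361, -0.2831, 0.0646], 0.33, [337.0, 165.0])]
side spot [([0.4668, 0.0816, 0.0988], 0.65, [363.0, 224.0])]
side plate_edge [([0.5212, 0.0915, 0.1228], 0.82, [340.0, 217.0])]
side pin [([0.4651, 0.2657, 0.0561], 0.59, [363.0, 289.0]), ([0.5662, 0.2681, 0.042], 0.54, [315.0, 292.0])]
side pin_block [([0.4649, 0.2694, -0.0021], 0.75, [361.0, 311.0])]
side gauge []
side holder [([0.5345, -0.2831, 0.0011], 0.79, [337.0, 183.0])]
side tip [([0.5234, 0.093, 0.1235], 0.72, [339.0, 217.0]), ([0.7128, -0.3065, 0.0024], 0.17, [280.0, 176.0])]
1.0
```

View pics/top0.png

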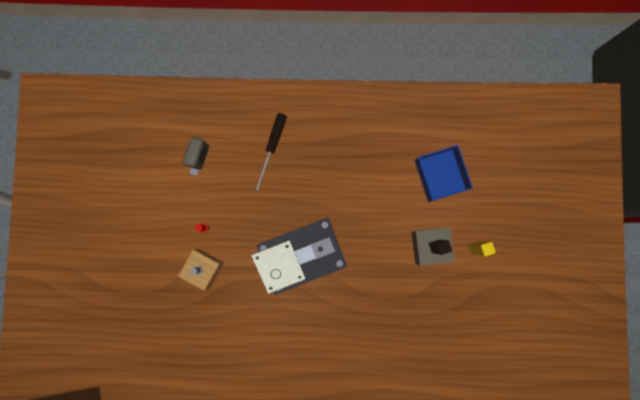

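View pics/side0.png

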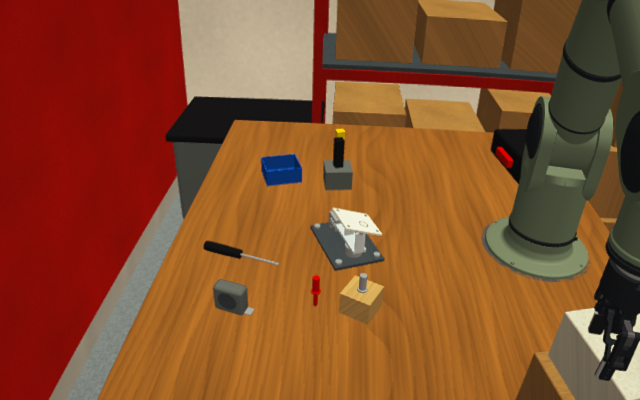

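```bash
python3 - <<'E'
from h import *
np.set_printoptions(precision=4,suppress=True)
acc={}
for k in range(3):
  for n in("top","side"):
    f=bot.grab_frame(n)
    if k==0:
        np.savez(f"{n}.npz",**{a:f[a] for a in("img","intrinsics","k1","R","t")})
        y,x,h,w={"top":(205,170,100,190),"side":(195,295,130,100)}[n]
        s={"top":4,"side":4}[n]
        cv2.imwrite(f"pics/{n}c.png",cv2.resize(f["img"][y:y+h,x:x+w,::-1],None,fx=s,fy=s,interpolation=cv2.INTER_CUBIC))
    for q in ["lock_hole","spot","plate_edge","pin","pin_block","gauge","holder"][:7 if k<2 else 3]:
        for d in bot.spot_point(q,f)[:1]: print(q,n,np.array(d["xyz"]),round(d["conf"],2))
print(bot.observe()["clock"])
E
```

```text
lock_hole top [ 0.5208 -0.0136  0.0564] 0.66
spot top [0.4693 0.0842 0.0975] 0.63
plate_edge top [0.5247 0.0911 0.1233] 0.95
pin top [ 0.5073  0.0277 -0.0004] 0.69
pin_block top [ 0.4684  0.2669 -0.0001] 0.8
gauge top [ 0.5323 -0.3769  0.0437] 0.78
holder top [ 0.5339 -0.2837 -0.0025] 0.86
spot side [0.4694 0.0799 0.0999] 0.72
plate_edge side [0.5234 0.0946 0.1204] 0.87
pin side [0.4674 0.265  0.0582] 0.62
pin_block side [0.4671 0.269  0.0006] 0.7
gauge side [ 0.5356 -0.282   0.0647] 0.6
holder side [ 0.534  -0.2837  0.001 ] 0.73
lock_hole top [ 0.5227 -0.0136  0.0579] 0.67
spot top [0.4705 0.0833 0.0966] 0.9
plate_edge top [0.5249 0.0957 0.1275] 0.93
pin top [0.5653 0.2689 0.0372] 0.67
pin_block top [ 0.465   0.2638 -0.0004] 0.81
gauge top [ 0.5388 -0.2838  0.061 ] 0.85
holder top [ 0.534  -0.2841  0.0035] 0.9
lock_hole side [ 0.5252 -0.015   0.0529] 0.82
spot side [0.4686 0.0809 0.1002] 0.63
plate_edge side [0.5192 0.0917 0.1197] 0.65
pin side [ 0.5366 -0.2821 -0.0016] 0.62
pin_block side [ 0.4661  0.2686 -0.0031] 0.74
gauge side [ 0.5404 -0.2822  0.0633] 0.51
holder side [ 0.534  -0.2799 -0.    ] 0.75
lock_hole top [ 0.5247 -0.0138  0.0564] 0.8
spot top [0.4687 0.0839 0.1007] 0.87
plate_edge top [ 0.4694  0.2678 -0.0023] 0.65
spot side [0.469  0.0809 0.1008] 0.79
plate_edge side [0.519  0.0945 0.1232] 0.72
3.0
```

View pics/topc.png

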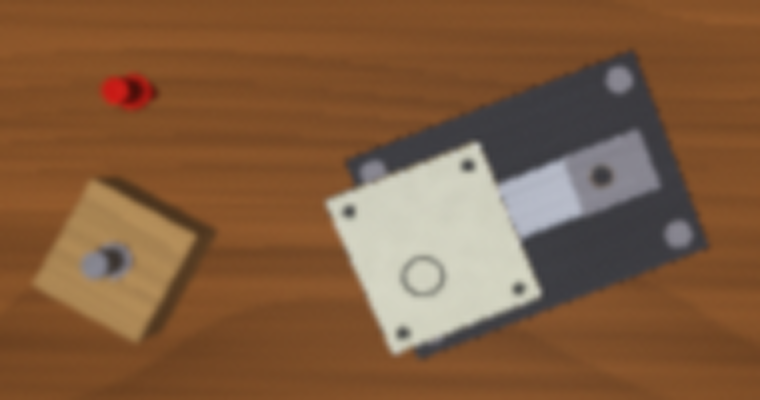

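View pics/sidec.png

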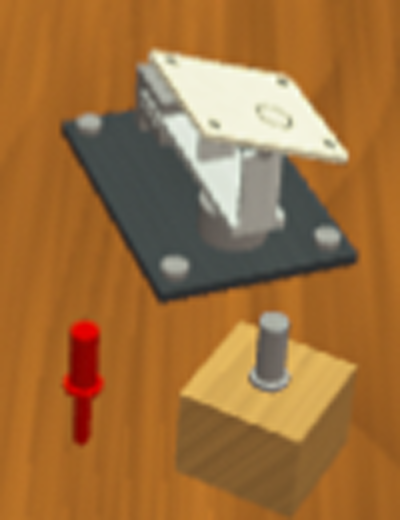

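```bash
cat > fit.py <<'E'
from h import *
from scipy.optimize import least_squares
np.set_printoptions(precision=4,suppress=True)
T,S=np.load("top.npz"),np.load("side.npz")
T,S=[{a:z[a] for a in z.files} for z in(T,S)]
tp=lambda u,v:((u+.5)/4-.5+170,(v+.5)/4-.5+205)
sp=lambda u,v:((u+.5)/4-.5+295,(v+.5)/4-.5+195)
M=lambda x,y,z:("m",(x,y,z)); P=lambda x,y:("p",(x,y,0))
obs=[(0,M(.065,-.095,.01),tp(632,52)),(0,M(-.065,-.095,.01),tp(708,247)),(0,M(.065,.095,.01),tp(346,160)),(0,M(0,-.05,.054),tp(601,176)),
(0,P(0,0),tp(423,276)),(0,P(.062,.033),tp(326,201)),(0,P(.062,-.057),tp(479,142)),(0,P(-.038,-.057),tp(541,296)),(0,P(-.038,.033),tp(393,355)),
(1,M(.065,-.095,.01),sp(62,126)),(1,M(.065,.095,.01),sp(163,293)),(1,M(-.065,.095,.01),sp(357,258)),
(1,P(0,0),sp(274,117)),(1,P(.062,-.057),sp(153,51)),(1,P(.062,.033),sp(210,133)),(1,P(-.038,.033),sp(348,156)),
(0,("n",(0,0,.04)),tp(95,265)),(0,("n",(0,0,.004)),tp(119,261)),(1,("n",(0,0,.04)),sp(274,320)),(1,("n",(0,0,0.002)),sp(270,379))]
def pose(p):
    Rm=Ro.from_euler("z",p[2]).as_matrix(); Rp=Rm@Ro.from_euler("y",-p[6]).as_matrix(); return Rm,Rp
def res(p):
    Rm,Rp=pose(p); r=[]
    for c,(k,X),uv in obs:
        X=np.array(X)
        W={"m":lambda:np.r_[p[:2],0]+Rm@X,"p":lambda:p[3:6]+Rp@X,"n":lambda:np.r_[p[7:9],.055]+X}[k]()
        r+=list(proj((T,S)[c],W)+p[9+2*c:11+2*c]-uv)
    return np.r_[r,p[9:13]*.7]
s=least_squares(res,[.507,.03,.4,.469,.082,.1,.4,.467,.266,0,0,0,0],loss="soft_l1")
p=s.x;print(p);print(res(p)[:-4].reshape(-1,2).round(1).tolist())
Rm,Rp=pose(p);print("hole",np.r_[p[:2],0]+Rm@[0,-.05,.054],"edge",p[3:6]+Rp@[.062,-.012,0],"spot-m",Rm.T@(p[3:6]-np.r_[p[:2],0]))
J=s.jac;print("sd",np.sqrt(np.diag(np.linalg.inv(J.T@J)))*.5)
E
python3 fit.py
```

```text
[ 0.5041  0.0321  0.3879  0.467   0.0831  0.1005  0.3726  0.4689  0.2665
 -0.318  -0.5323  0.6697 -0.0239]
[[0.3, -0.8], [0.4, 0.3], [-0.7, 0.0], [0.0, 0.1], [0.0, 0.0], [-0.2, 0.2], [-0.1, 0.2], [0.3, 0.2], [0.0, -0.1], [-0.1, -0.5], [-0.5, 0.9], [0.9, -0.4], [0.1, 0.1], [-0.4, -0.0], [-1.0, -0.3], [0.5, 0.3], [0.7, 0.0], [-0.6, -0.2], [0.2, 0.5], [-0.1, -0.4]]
hole [ 0.5231 -0.0141  0.054 ] edge [0.525  0.0939 0.1231] spot-m [-0.0151  0.0612  0.1005]
sd [0.0015 0.0016 0.0044 0.0013 0.0015 0.0011 0.0138 0.0013 0.0016 0.6242
 0.5822 0.5696 0.4343]
```

```bash
cat >> h.py <<'E'
def rel(pos,R):
    "shift in tool axes (mm) and rotvec to reach TCP pos,R from measured pose"
    s=bot.observe(); C=Ro.from_euler("xyz",s["tool_rot"])
    print("t",round(s["clock"],2),"pos",np.round(s["position"],4),"shift",(C.as_matrix().T@(np.array(pos)-s["position"])*1000).round(1),"rv",(C.inv()*Ro.from_matrix(R)).as_rotvec().round(3),"F",np.round(s["force"],1),"w",round(s["grip_width"],4),"q",np.round(s["qpos"],2))
def tool(z,y):
    z=np.array(z,float)/np.linalg.norm(z); y=np.array(y,float); y-=z*(y@z); y/=np.linalg.norm(y); return np.c_[np.cross(y,z),y,z]
E
python3 -m jog '[[[-39,-26,0,0,0,0,1],[-39,-26,0,0,0,0,1],[-39,-26,0,0,0,0,1],[-39,-26,0,0,0,0,1],[-39,-26,0,0,0,0,1]]]'
python3 -m jog '[[[-39,-26,10,0,0,0,1],[-39,-26,10,0,0,0,1],[-39,-26,10,0,0,0,1],[-39,-26,10,0,0,0,1],[-39,-26,10,0,0,0.1,1]]]'
python3 -m jog '[[[0,0,0,0,0,0.14,1],[0,0,0,0,0,0.14,1],[0,0,0,0,0,0.14,1],[0,0,0,0,0,0.14,1],[0,0,0,0,0,0.14,1]]]'
python3 - <<'E'
from h import *
rel([.4689,.2665,.22],tool([0,0,-1],[np.cos(.388),np.sin(.388),0]))
E
```

```text
clock: 3.5
position: [0.3067, 0.4339, 0.3041]
tool_rot: [3.141, 0.0, 2.905]
force: [1.4, 0.0, -0.2]
grip_width: 0.0855
finger_force: 0.0
clock: 4.0
position: [0.4659, 0.2617, 0.2538]
tool_rot: [3.141, 0.0, 2.805]
force: [0.7, 0.7, 0.6]
grip_width: 0.0856
finger_force: 0.0
clock: 4.5
position: [0.4648, 0.2633, 0.254]
tool_rot: [3.141, -0.0, 2.099]
force: [-0.3, 0.3, 0.4]
grip_width: 0.0852
finger_force: 0.0
t 4.5 pos [0.4648 0.2633 0.254 ] shift [ 0.7  5.1 34. ] rv [ 0.   -0.    0.14] F [-0.3  0.3  0.4] w 0.0852 q [-0.82  0.45  0.26  1.9  -0.16  0.81  0.05]
```

```bash

python3 -m jog '[[[0.7,5.1,20,0,0,0.14,0.6],[0,0,40,0,0,0,0.6],[0,0,40,0,0,0,0.6],[0,0,17.5,0,0,0,0.6],[0,0,0,0,0,0,0.6]]]' 40
python3 - <<'E'
from h import *
rel([.4689,.2665,.136],tool([0,0,-1],[np.cos(.388),np.sin(.388),0]))
f=bot.grab_frame("side"); cv2.imwrite("pics/g1.png",cv2.resize(f["img"][180:330,270:430,::-1],None,fx=4,fy=4,interpolation=cv2.INTER_CUBIC))
E
```

```text
clock: 5.0
position: [0.4679, 0.2659, 0.1343]
tool_rot: [-3.138, 0.001, 1.965]
force: [0.5, -0.1, 0.9]
grip_width: 0.0509
finger_force: 0.0
t 5.0 pos [0.4679 0.2659 0.1343] shift [ 0.2  1.1 -1.7] rv [-0.004  0.001  0.006] F [ 0.5 -0.1  0.9] w 0.0509 q [-0.79  0.65  0.22  1.96 -0.25  0.56 -0.  ]
```

View pics/g1.png

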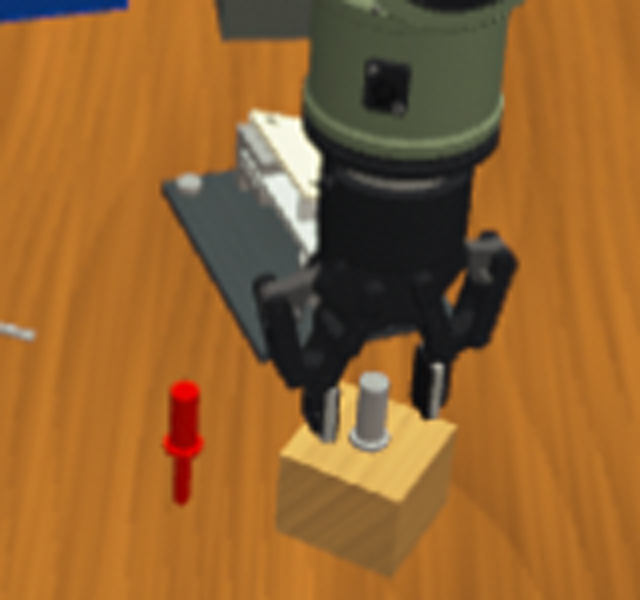

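```bash

python3 -m jog '[[[0,0.6,-2,0,0,0,0.1],[0,0,0,0,0,0,0],[0,0,0,0,0,0,0],[0,0,0,0,0,0,0],[0,0,0,0,0,0,0]]]' 50
python3 -m jog '[[[0,0,-25,0,0,0,0],[0,0,-40,0,0,0,0],[0,0,-15,0,0,0,0],[0,0,0,0,0,0,0]]]'
python3 - <<'E'
from h import *
rel([.5231,-.0141,.22],tool([0,0,-1],[np.cos(.388),np.sin(.388),0]))
f=bot.grab_frame("side"); cv2.imwrite("pics/g2.png",cv2.resize(f["img"][150:330,270:430,::-1],None,fx=3.3,fy=3.3,interpolation=cv2.INTER_CUBIC))
E
```

```text
clock: 5.55
position: [0.4699, 0.2671, 0.1399]
tool_rot: [3.139, -0.001, 1.965]
force: [-2.3, -1.1, 12.3]
grip_width: 0.0142
finger_force: 48.5
clock: 5.95
position: [0.4702, 0.2673, 0.2213]
tool_rot: [3.137, -0.001, 1.965]
force: [0.3, -0.5, -1.5]
grip_width: 0.0143
finger_force: 49.3
t 5.95 pos [0.4702 0.2673 0.2213] shift [-280.2  -59.2    0.6] rv [ 0.005 -0.001  0.006] F [ 0.3 -0.5 -1.5] w 0.0143 q [-0.83  0.51  0.28  1.91 -0.21  0.74 -0.04]
```

View pics/g2.png

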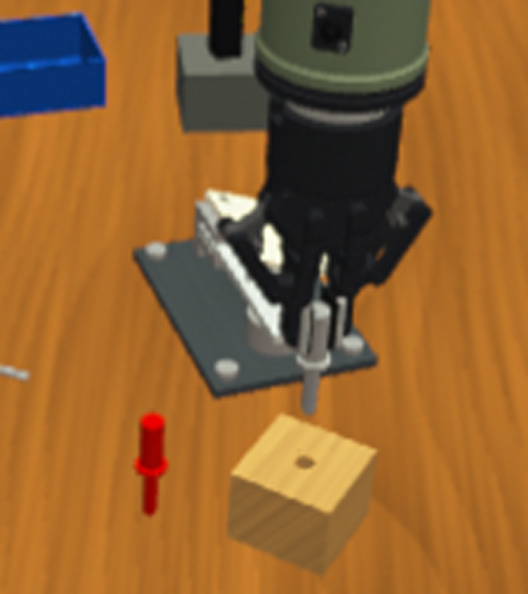

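```bash
python3 - <<'E'
from h import *
np.set_printoptions(precision=4,suppress=True)
f=bot.grab_frame("side")
s=3.3;px=lambda u,v:np.array([(u+.5)/s-.5+270-.67,(v+.5)/s-.5+150])
zc=.2213-.1399+.055
for nm,uv,z in(("collar",(313,364),zc+.002),("foot",(309,411),zc-.04),("top",(318,310),zc+.04),("hole",(305,462),.055)):
    print(nm,onz(f,px(*uv),z),px(*uv),proj(f,[.4702,.2673,z]))
for q in("pin",):
  for n in("side","top"):
    g=bot.grab_frame(n); print(n,[(np.array(d["xyz"]),d["conf"]) for d in bot.spot_point(q,g)])
E
```

```text
collar [0.4697 0.2709 0.1384] [363.83   259.9545] [363.5668 258.8579]
foot [0.469  0.265  0.0964] [362.6179 274.197 ] [362.0754 274.8628]
top [0.4694 0.2667 0.1764] [365.3452 243.5909] [364.9591 243.7464]
hole [0.4686 0.2662 0.055 ] [361.4058 289.6515] [360.653 289.954]
side [(array([0.5675, 0.2652, 0.0389]), 0.65), (array([0.4657, 0.2659, 0.1363]), 0.63), (array([ 0.7591,  0.1128, -0.001 ]), 0.3)]
top [(array([0.5695, 0.2671, 0.0375]), 0.46), (array([0.4741, 0.2674, 0.1329]), 0.42)]
```

```bash

python3 -m jog '[[[0,0,-40,0,0,0,0],[-30,-6,-20,0,0,0.006,0],[-45,-9,0,0,0,0,0],[-45,-9,0,0,0,0,0],[-45,-9,0,0,0,0,0]]]'
python3 -m jog '[[[-45,-10,0,0,0,0,0],[-40,-9,0,0,0,0,0],[-30,-7,0,0,0,0,0],[0,0,20,0,0,0,0],[0,0,0,0,0,0,0]]]'
python3 - <<'E'
from h import *
rel([.5239,-.0133,.195],tool([0,0,-1],[np.cos(.388),np.sin(.388),0]))
E
```

```text
clock: 6.75
position: [0.5013, 0.0999, 0.2781]
tool_rot: [-3.141, 0.0, 1.959]
force: [1.5, 0.5, -0.1]
grip_width: 0.0141
finger_force: 49.3
clock: 7.25
position: [0.5199, -0.0155, 0.2564]
tool_rot: [-3.138, -0.001, 1.957]
force: [-0.6, 0.9, -0.8]
grip_width: 0.0145
finger_force: 49.2
t 7.25 pos [ 0.5199 -0.0155  0.2564] shift [ 0.5  4.7 61.4] rv [-0.004 -0.001 -0.002] F [-0.6  0.9 -0.8] w 0.0145 q [-0.35  0.44  0.35  1.93 -0.21  0.8   0.5 ]
```

```bash

python3 -m jog '[[[0.5,4.7,30,0,0,0,0],[0,0,26,0,0,0,0],[0,0,5,0,0,0,0],[0,0,0,0,0,0,0]]]'
python3 - <<'E'
from h import *
rel([.5239,-.0133,.195],tool([0,0,-1],[np.cos(.388),np.sin(.388),0]))
f=bot.grab_frame("side"); print(bot.observe()["position"],proj(f,[.5231,-.0141,.054]),proj(f,[.5231,-.0141,.07]))
cv2.imwrite("pics/g3.png",cv2.resize(f["img"][150:260,280:390,::-1],None,fx=5,fy=5,interpolation=cv2.INTER_CUBIC))
E
```

```text
clock: 7.65
position: [0.5248, -0.0121, 0.1973]
tool_rot: [-3.14, -0.0, 1.959]
force: [0.4, 0.2, -0.3]
grip_width: 0.0144
finger_force: 49.2
t 7.65 pos [ 0.5248 -0.0121  0.1973] shift [-0.8 -1.2  2.3] rv [-0.002 -0.     0.001] F [ 0.4  0.2 -0.3] w 0.0144 q [-0.32  0.54  0.31  1.97 -0.25  0.68  0.54]
[ 0.52519517 -0.01222701  0.19813415] [338.97555194 216.81679451] [339.26455611 211.58917761]
```

View pics/g3.png

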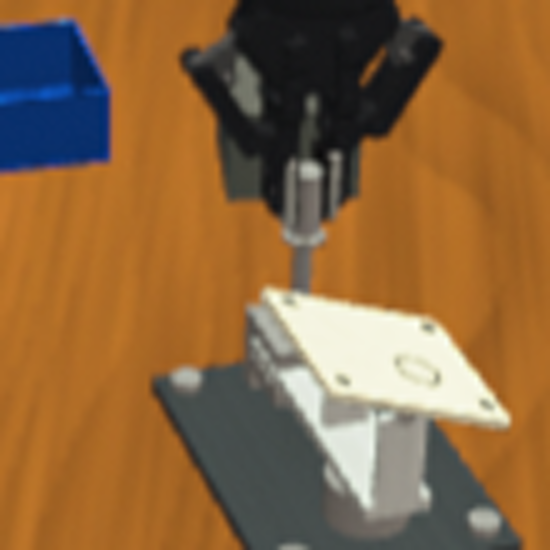

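```bash

python3 -m jog '[[[-0.9,-1.4,8,0,0,0,0],[0,0,8,0,0,0,0],[0,0,5,0,0,0,0],[0,0,3,0,0,0,0],[0,0,0,0,0,0,0]]]'
python3 - <<'E'
from h import *
rel([.5239,-.0133,.139],tool([0,0,-1],[np.cos(.388),np.sin(.388),0]))
E
```

```text
clock: 8.2
position: [0.524, -0.0141, 0.1731]
tool_rot: [-3.141, 0.0, 1.958]
force: [-0.3, -1.7, -1.8]
grip_width: 0.0141
finger_force: 49.2
t 8.2 pos [ 0.524  -0.0141  0.1731] shift [ 0.8  0.3 34.1] rv [-0.  0. -0.] F [-0.3 -1.7 -1.8] w 0.0141 q [-0.3   0.57  0.29  1.98 -0.27  0.62  0.56]
```

```bash

python3 -m jog '[[[0.3,0,5,0,0,0,0],[0,0,5,0,0,0,0],[0,0,0,0,0,0,0]]]'
python3 -m jog '[[[0,0,4,0,0,0,0],[0,0,4,0,0,0,0],[0,0,0,0,0,0,0]]]'
python3 - <<'E'
from h import *
rel([.5239,-.0133,.139],tool([0,0,-1],[np.cos(.388),np.sin(.388),0]))
E
```

```text
clock: 8.5
position: [0.5239, -0.0139, 0.1628]
tool_rot: [-3.141, 0.0, 1.959]
force: [0.0, -5.3, -4.1]
grip_width: 0.0147
finger_force: 49.1
clock: 8.8
position: [0.524, -0.014, 0.155]
tool_rot: [-3.141, 0.001, 1.958]
force: [1.8, -5.7, -4.3]
grip_width: 0.0144
finger_force: 49.2
t 8.8 pos [ 0.524 -0.014  0.155] shift [ 0.7  0.2 16. ] rv [-0.     0.001 -0.   ] F [ 1.8 -5.7 -4.3] w 0.0144 q [-0.29  0.6   0.28  1.99 -0.29  0.58  0.57]
```

```bash

python3 -m jog '[[[-0.8,0,4,0,0,0,0],[0,0,4,0,0,0,0],[0,0,0,0,0,0,0]]]'
python3 -m jog '[[[0,0,4,0,0,0,0],[0,0,2,0,0,0,0],[0,0,0,0,0,0,0]]]'
python3 -m jog '[[[0,0,1.5,0,0,0,0],[0,0,1.5,0,0,0,0],[0,0,0,0,0,0,0]]]'
python3 - <<'E'
from h import *
rel([.5239,-.0133,.139],tool([0,0,-1],[np.cos(.388),np.sin(.388),0]))
E
```

```text
clock: 9.1
position: [0.5241, -0.0144, 0.1469]
tool_rot: [-3.141, 0.0, 1.959]
force: [1.8, -3.6, -3.8]
grip_width: 0.0143
finger_force: 49.1
clock: 9.4
position: [0.5242, -0.0144, 0.141]
tool_rot: [-3.141, 0.0, 1.959]
force: [2.4, -5.2, -3.1]
grip_width: 0.0142
finger_force: 49.2
clock: 9.7
position: [0.5244, -0.0146, 0.1389]
tool_rot: [3.141, 0.0, 1.958]
force: [-2.8, -5.4, 15.2]
grip_width: 0.0142
finger_force: 51.2
t 9.7 pos [ 0.5244 -0.0146  0.1389] shift [ 1.4  0.1 -0.1] rv [ 0.001  0.    -0.   ] F [-2.8 -5.4 15.2] w 0.0142 q [-0.28  0.63  0.26  2.   -0.3   0.55  0.58]
```

```bash

python3 -m jog '[[[0,0,0.5,0,0,0,0],[0,0,0,0,0,0,0.4],[0,0,0,0,0,0,0.5],[0,0,0,0,0,0,0.5]]]'
python3 -m jog '[[[0,0,-40,0,0,0,0.7],[0,0,-45,0,0,0,1],[0,0,-45,0,0,0,1],[-40,0,0,0,0,0,1],[-45,0,0,0,0,0,1]]]'
python3 -m jog '[[[-45,-5,0,0,0,0,1],[-45,-5,0,0,0,0,1],[0,0,0,0,0,0,1]]]'
python3 - <<'E'
from h import *
rel([.5239,-.2,.28],tool([0,0,-1],[np.cos(.388),np.sin(.388),0]))
f=bot.grab_frame("top"); g=bot.grab_frame("side")
print([(d["xyz"],d["conf"]) for d in bot.spot_point("pin",f)[:3]+bot.spot_point("pin",g)[:3]])
a=cv2.resize(f["img"][205:305,230:330,::-1],None,fx=3.9,fy=3.9,interpolation=cv2.INTER_CUBIC)
b=cv2.resize(g["img"][180:280,285:385,::-1],None,fx=3.9,fy=3.9,interpolation=cv2.INTER_CUBIC)
cv2.imwrite("pics/g4.png",np.hstack([a,b]))
E
```

```text
clock: 10.1
position: [0.5241, -0.0139, 0.1377]
tool_rot: [-3.141, -0.001, 1.959]
force: [0.7, 1.0, 0.1]
grip_width: 0.0427
finger_force: 0.0
clock: 10.6
position: [0.5573, -0.092, 0.2694]
tool_rot: [3.139, -0.0, 1.963]
force: [0.6, -0.0, -0.6]
grip_width: 0.0854
finger_force: 0.0
clock: 10.9
position: [0.581, -0.1862, 0.2677]
tool_rot: [-3.141, 0.003, 1.952]
force: [0.2, 0.7, 0.4]
grip_width: 0.0856
finger_force: 0.0
t 10.9 pos [ 0.581  -0.1862  0.2677] shift [  8.4 -58.2 -12.3] rv [-0.001  0.003 -0.006] F [0.2 0.7 0.4] w 0.0856 q [-0.04  0.57  0.37  1.69 -0.24  0.93  0.81]
[([0.5658, 0.266, 0.0377], 0.61), ([0.5286, -0.014, 0.053], 0.43), ([0.5643, 0.2694, 0.0426], 0.79), ([0.5225, -0.0175, 0.0541], 0.57)]
```

View pics/g4.png

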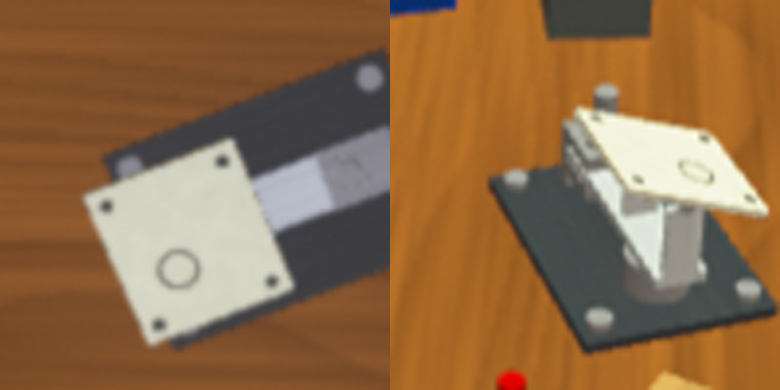

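```bash
python3 - <<'E'
from h import *
T,S=[dict(np.load(n+".npz")) for n in("top","side")]
print("pin top expect",proj(S,[.5236,-.0136,.094])+[.67,0],"seen 340.1 203.6")
a=cv2.resize(T["img"][215:280,405:470,::-1],None,fx=6,fy=6,interpolation=cv2.INTER_CUBIC)
b=cv2.resize(S["img"][130:195,310:375,::-1],None,fx=6,fy=6,interpolation=cv2.INTER_CUBIC)
cv2.imwrite("pics/g5.png",np.clip(np.hstack([a,b]).astype(float)*1.8,0,255).astype(np.uint8))
E
```

```text
pin top expect [340.17195715 203.71500198] seen 340.1 203.6
```

View pics/g5.png

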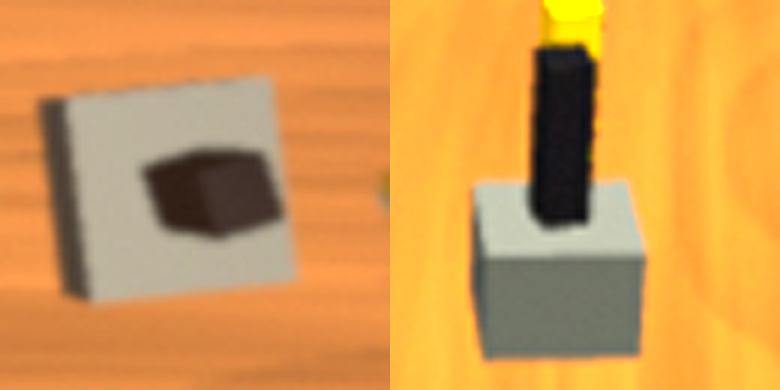

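```bash
python3 - <<'E'
from h import *
np.set_printoptions(precision=4,suppress=True)
T,S=[dict(np.load(n+".npz")) for n in("top","side")]
tp=lambda u,v:np.array([(u+.5)/6-.5+405+.318,(v+.5)/6-.5+215+.532])
sp=lambda u,v:np.array([(u-390+.5)/6-.5+310-.67,(v+.5)/6-.5+130+.02])
def sq(nm,c):
    c=np.array(c)[:,:2];print(nm,c.mean(0));
    for i in range(4):
        d=c[(i+1)%4]-c[i];print("   len",np.hypot(*d).round(4),"ang",np.arctan2(d[1],d[0]).round(3))
sq("holder",[onz(T,tp(*p),.06) for p in((67,96),(270,78),(296,280),(92,300))])
sq("gaugetop",[onz(T,tp(*p),.15) for p in((200,163),(262,152),(284,214),(220,236))])
sq("holder side",[onz(S,sp(*p),.06) for p in((475,184),(627,182),(645,254),(481,257))])
print("gauge side top",onz(S,sp(566,58),.15),"base edge mid",[onz(S,sp(*p),.06) for p in((531,212),(547,227),(588,221))])
print("base top",[onz(T,tp(*p),.06) for p in((145,170),(163,226))])
E
```

```text
holder [ 0.5359 -0.2811]
   len 0.0788 ang -1.459
   len 0.0782 ang -3.015
   len 0.0788 ang 1.693
   len 0.0791 ang 0.127
gaugetop [ 0.5368 -0.2813]
   len 0.0223 ang -1.372
   len 0.023 ang -2.8
   len 0.0239 ang 1.924
   len 0.0265 ang 0.269
holder side [ 0.5364 -0.285 ]
   len 0.0786 ang -3.005
   len 0.0784 ang 1.692
   len 0.0814 ang 0.143
   len 0.079 ang -1.484
gauge side top [ 0.5358 -0.2818  0.15  ] base edge mid [array([ 0.5497, -0.2906,  0.06  ]), array([ 0.5412, -0.2752,  0.06  ]), array([ 0.5208, -0.2838,  0.06  ])]
base top [array([ 0.5425, -0.2672,  0.06  ]), array([ 0.5211, -0.2741,  0.06  ])]
```

```bash
cat > ga.py <<'E'
from h import *
a=.33;L=.3;gx=np.array([np.cos(a),np.sin(a),0]);tz=-np.sin(L)*gx-np.cos(L)*np.array([0,0,1.])
R=tool(tz,[np.sin(a),-np.cos(a),0]); G=np.array([.536,-.282,.115]); P=G-.054*tz
E
python3 -m jog '[[[0,0,-3,0,0,0.149,1],[0,0,0,0,0,0.149,1],[0,0,0,0,0,0.149,1],[0,0,0,0,0,0.149,1],[0,0,0,0,0,0.149,1]]]' >/dev/null
python3 -m jog '[[[0,0,-3,0,0,0.149,1],[0,0,0,0,0,0.149,1],[0,0,0,0,0,0.149,1],[0,0,0,0,0,0.149,1],[0,0,0,0,0,0.149,1]]]' >/dev/null
python3 - <<'E'
from ga import *
rel(P+[0,0,.08],R)
E
```

```text
t 12.1 pos [ 0.5813 -0.1785  0.274 ] shift [-71.1  74.4  27.3] rv [ 0.019 -0.3    0.134] F [ 0.2 -0.9 -0.3] w 0.0852 q [-0.29  0.66  0.77  1.7  -0.53  1.   -0.44]
```

```bash

python3 -m jog '[[[0,0,0,0,0,0.13,1],[-15,20,0,0,-0.148,0,1],[-20,20,0,0,-0.148,0,1],[0,0,0,0,0,0,1]]]' >/dev/null
python3 - <<'E'
from ga import *
rel(P+[0,0,.08],R)
E
```

```text
t 12.5 pos [ 0.5618 -0.2295  0.276 ] shift [-15.9  41.   35.8] rv [0.004 0.003 0.01 ] F [-1.   0.4 -1.1] w 0.0854 q [-0.27  0.8   0.87  1.55 -0.38  1.26 -0.58]
```

```bash

python3 -m jog '[[[-16,41,0,0,0,0.01,0.75],[0,0,33,0,0,0,0.75],[0,0,0,0,0,0,0.75]]]' 
python3 - <<'E'
from ga import *
rel(P,R)
for n in("side","top"):
    f=bot.grab_frame(n); print(n,[(np.round(d["xyz"],4),round(d["conf"],2)) for d in bot.spot_point("gauge",f)[:2]])
E
```

```text
clock: 12.8
position: [0.5503, -0.2754, 0.2473]
tool_rot: [-3.141, 0.297, 0.328]
force: [-0.5, -0.7, -0.8]
grip_width: 0.0638
finger_force: 0.0
t 12.8 pos [ 0.5503 -0.2754  0.2473] shift [23.9  1.6 77.1] rv [-0.001 -0.003 -0.002] F [-0.5 -0.7 -0.8] w 0.0638 q [-0.19  0.84  0.85  1.56 -0.4   1.2  -0.52]
side [(array([ 0.5357, -0.2855,  0.0622]), 0.71)]
top []
```

```bash

python3 -m jog '[[[8,1.6,26,0,0,0,0.75],[8,0,26,0,0,0,0.75],[8,0,25,0,0,0,0.75],[0,0,0,0,0,0,0.75]]]' 
python3 -m jog '[[[0,0,0,0,0,0,0.3],[0,0,0,0,0,0,0.1],[0,0,0,0,0,0,0],[0,0,0,0,0,0,0]]]' 40
python3 -m jog '[[[0,0,0,0,0,0,0],[0,0,0,0,0,0,0]]]' 60
python3 - <<'E'
from ga import *
rel(P,R); print(bot.observe()["moment"])
E
```

```text
clock: 13.4
position: [0.5528, -0.2763, 0.1674]
tool_rot: [3.141, 0.298, 0.33]
force: [-0.1, 0.3, -0.3]
grip_width: 0.064
finger_force: 0.0
clock: 13.8
position: [0.5534, -0.278, 0.1706]
tool_rot: [3.138, 0.294, 0.328]
force: [0.8, 1.2, 9.1]
grip_width: 0.0254
finger_force: 45.9
clock: 14.0
position: [0.5533, -0.278, 0.1706]
tool_rot: [3.138, 0.294, 0.328]
force: [0.1, 2.0, 9.6]
grip_width: 0.0256
finger_force: 58.2
t 14.0 pos [ 0.5533 -0.278   0.1706] shift [-0.5 -1.9  4.4] rv [ 0.003 -0.006 -0.002] F [0.1 2.  9.6] w 0.0256 q [-0.16  0.93  0.79  1.6  -0.46  1.07 -0.51]
[ 0.48051978  0.13187777 -0.14029872]
```

```bash

python3 -m jog '[[[-4,0,-13,0,0,0,0],[-8,0,-26,0,0,0,0],[-8,0,-26,0,0,0,0],[-8,0,-26,0,0,0,0],[-8,0,-26,0,0,0,0]]]' 
python3 -m jog '[[[-8,0,-26,0,0,0,0],[0,0,0,0,0,0,0]]]' 
cat >> ga.py <<'E'
Rg=Ro.from_euler("xyz",[3.138,.294,.328]).as_matrix(); Pg=np.array([.5533,-.278,.1706])
ax_t=Rg.T@[0,0,1.]          # gauge axis in tool frame
o_t=Rg.T@(np.array([.536,-.282,.06])-Pg) ; o_t[1]=0  # gauge origin in tool frame
E
python3 - <<'E'
from ga import *
np.set_printoptions(precision=4,suppress=True)
rel(P,R); print("axis_t",ax_t,"o_t",o_t)
s=bot.observe();C=Ro.from_euler("xyz",s["tool_rot"]).as_matrix()
O=s["position"]+C@o_t;A=C@ax_t
f=bot.grab_frame("side");g=bot.grab_frame("top")
for nm,k in(("tip",-.046),("nose",-.03),("org",0),("top",.09)): print(nm,O+A*k,"side",proj(f,O+A*k)+[.67,0],"top",proj(g,O+A*k)-[.32,.53])
for q in("tip","gauge"):
  for h in(f,g): print(q,[(np.round(d["xyz"],4),round(d["conf"],2)) for d in bot.spot_point(q,h)[:2]])
np.savez("gs.npz",a=f["img"],b=g["img"])
uv=proj(f,O-A*.02).round().astype(int);x,y=uv
a=cv2.resize(f["img"][y-40:y+25,x-32:x+33,::-1],None,fx=8,fy=8,interpolation=cv2.INTER_CUBIC)
cv2.imwrite("pics/g6.png",np.clip(a*1.5,0,255).astype(np.uint8));print("crop origin",x-32,y-40)
E
```

```text
clock: 14.5
position: [0.5522, -0.2778, 0.294]
tool_rot: [3.138, 0.295, 0.328]
force: [0.7, 0.5, -1.4]
grip_width: 0.0256
finger_force: 59.0
clock: 14.7
position: [0.5526, -0.2786, 0.3233]
tool_rot: [3.135, 0.292, 0.327]
force: [0.8, -0.2, -1.2]
grip_width: 0.0251
finger_force: 59.1
t 14.7 pos [ 0.5526 -0.2786  0.3233] shift [ 44.3  -3.2 150.3] rv [ 0.006 -0.008 -0.003] F [ 0.8 -0.2 -1.2] w 0.0251 q [-0.2   0.76  0.9   1.49 -0.35  1.33 -0.53]
axis_t [-0.2898  0.0034 -0.9571] o_t [0.0151 0.     0.111 ]
tip [ 0.5365 -0.285   0.1667] side [338.9579 133.5995] top [448.6591 246.8417]
nose [ 0.5364 -0.2849  0.1827] side [339.2117 128.557 ] top [450.7164 247.0541]
org [ 0.5364 -0.2849  0.2127] side [339.6925 118.9676] top [454.7726 247.473 ]
top [ 0.5361 -0.2847  0.3027] side [341.1718  89.133 ] top [468.759  248.9188]
tip [(array([0.508 , 0.0303, 0.0059]), 0.4)]
tip [(array([ 0.5244, -0.013 ,  0.0537]), 0.73)]
gauge [(array([ 0.5363, -0.2844,  0.2159]), 0.81), (array([ 0.5374, -0.3759,  0.049 ]), 0.55)]
gauge []
crop origin 307 85
```

View pics/g6.png

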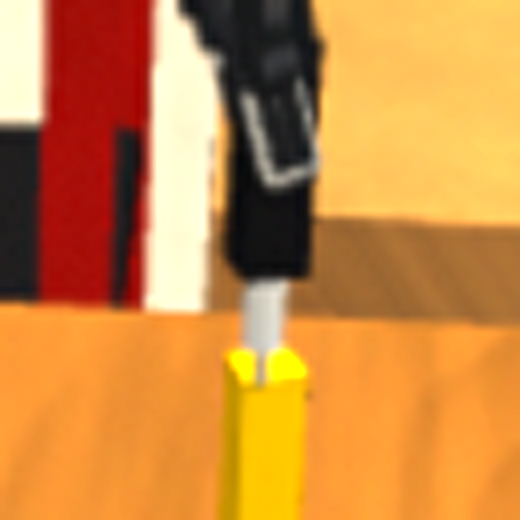

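```bash
cat >> ga.py <<'E'
yw,ti=.388,.373; sp=np.array([.467,.0831,.1005])
n=np.array([-np.sin(ti)*np.cos(yw),-np.sin(ti)*np.sin(yw),np.cos(ti)]); yv=np.array([np.sin(yw),-np.cos(yw),0])
o_t=Rg.T@(np.array([.535,-.282,.06])-Pg); o_t[1]=0
e=np.array([0,1.,0]); e-=ax_t*(e@ax_t); e/=np.linalg.norm(e)
Rf=np.c_[n,yv,np.cross(n,yv)]@np.c_[ax_t,e,np.cross(ax_t,e)].T
def fin(off): return sp+n*(.046+off)-Rf@o_t     # off = gap between free tip and plate along the normal
E
python3 - <<'E'
from ga import *
print(Rf[:,2]); rel(fin(.05),Rf)
E
```

```text
[ 0.07429323  0.02680982 -0.99687599]
t 15.0 pos [ 0.5521 -0.2775  0.3183] shift [ -15.8 -365.7   23.4] rv [-0.007  0.376 -0.058] F [-0.   0.3 -1.2] w 0.0253 q [-0.2   0.77  0.89  1.49 -0.35  1.32 -0.53]
```

```bash

python3 -m jog '[[[0,-30,-5,0,0,0,0],[0,-40,0,0,0,0,0],[0,-40,0,0,0,0,0],[0,-40,0,0,0,0,0],[0,-40,0,0,0,0,0]]]' 
python3 -m jog '[[[0,-40,0,0,0.08,0,0],[0,-40,0,0,0.1,0,0],[0,-40,0,0,0.1,0,0],[0,-25,0,0,0.09,0,0],[0,0,0,0,0,-0.05,0]]]' 
python3 - <<'E'
from ga import *
rel(fin(.05),Rf)
E
```

```text
clock: 15.5
position: [0.4914, -0.0959, 0.3227]
tool_rot: [3.139, 0.297, 0.328]
force: [0.9, 0.2, -1.3]
grip_width: 0.0252
finger_force: 59.3
clock: 16.0
position: [0.4435, 0.0426, 0.3222]
tool_rot: [3.138, -0.075, 0.384]
force: [-0.1, -0.0, -1.5]
grip_width: 0.0254
finger_force: 59.4
t 16.0 pos [0.4435 0.0426 0.3222] shift [-22.6 -28.9  20.8] rv [ 0.001  0.004 -0.003] F [-0.1 -0.  -1.5] w 0.0254 q [-1.07  0.31  1.05  2.1  -0.39  0.85 -0.98]
```

```bash

python3 -m jog '[[[-11,-14,10,0,0,0,0],[-11,-14,11,0,0,0,0],[0,0,0,0,0,0,0]]]' 
python3 - <<'E'
from ga import *
rel(fin(.05),Rf);rel(fin(.012),Rf)
E
```

```text
clock: 16.3
position: [0.4143, 0.0585, 0.2987]
tool_rot: [3.136, -0.07, 0.381]
force: [0.9, -0.7, -1.3]
grip_width: 0.0255
finger_force: 59.4
t 16.3 pos [0.4143 0.0585 0.2987] shift [ 0.2 -3.2 -0.9] rv [ 0.003  0.009 -0.006] F [ 0.9 -0.7 -1.3] w 0.0255 q [-1.14  0.3   1.06  2.19 -0.4   0.77 -1.02]
t 16.3 pos [0.4143 0.0585 0.2987] shift [11.5 -3.5 35.3] rv [ 0.003  0.009 -0.006] F [ 0.9 -0.7 -1.3] w 0.0255 q [-1.14  0.3   1.06  2.19 -0.4   0.77 -1.02]
```

```bash

python3 -m jog '[[[6,-3.3,18,0,0.004,-0.006,0],[5,0,17,0,0,0,0],[0,0,0,0,0,0,0],[0,0,0,0,0,0,0]]]' >/dev/null
cat > chk.py <<'E'
from ga import *
import sys
np.set_printoptions(precision=4,suppress=True)
F=[];P_=[];Z=[]
for k in range(6):
    f=bot.grab_frame("side" if k%2 else "top"); s=bot.observe(); C=Ro.from_euler("xyz",s["tool_rot"]).as_matrix()
    F.append(s["force"]);tipw=s["position"]+C@(o_t-.046*ax_t);P_.append(Rf.T*0+0 if 0 else tipw);Z.append(np.degrees(np.arccos(np.clip((C@ax_t)@n,-1,1))))
    for q in(("tip","gauge","spot") if k<2 else ()):
        print("top side".split()[k%2],q,[(np.array(d["xyz"]),round(d["conf"],2)) for d in bot.spot_point(q,f)[:2]])
    if k<2: np.savez(f"l{k}.npz",img=f["img"]); print("tip px",proj(f,tipw),"spot px",proj(f,sp))
F=np.array(F);t=np.mean(P_,0);Rm=np.c_[np.cross(-yv,n),-yv,n]
print("clock",bot.observe()["clock"],"Fn",(F@n).round(1),(F@n).mean().round(2),"F",F.mean(0),"tip rel spot(mm, plate axes)",Rm.T@(t-sp)*1000,"ang deg",np.mean(Z))
E
python3 chk.py; python3 -c "
from ga import *
rel(fin(-.006),Rf)"
```

```text
top tip [(array([ 0.7121, -0.3109,  0.0002]), 0.59)]
top gauge [(array([ 0.5332, -0.3799,  0.0462]), 0.88), (array([0.4474, 0.071 , 0.1556]), 0.71)]
top spot [(array([0.4712, 0.0831, 0.0982]), 0.59)]
tip px [276.9193 275.7363] spot px [275.7349 274.17  ]
side tip []
side gauge [(array([0.7499, 0.2963, 0.001 ]), 0.65), (array([ 0.5374, -0.374 ,  0.0473]), 0.58)]
side spot [(array([ 0.5078,  0.032 , -0.0019]), 0.7), (array([0.4705, 0.0809, 0.1005]), 0.57)]
tip px [363.8823 218.5701] spot px [362.5529 223.983 ]
clock 17.3 Fn [-0.8 -1.1 -1.  -1.5 -0.6 -1.4] -1.08 F [ 0.074  -0.1869 -1.1592] tip rel spot(mm, plate axes) [ 1.4379 -2.4326 13.363 ] ang deg 0.2745150521787884
t 17.3 pos [0.4278 0.0657 0.266 ] shift [ 4.  -1.8 18.8] rv [ 0.004  0.002 -0.001] F [ 0.3  0.7 -1.3] w 0.025 q [-1.03  0.38  0.95  2.2  -0.51  0.7  -0.93]
```

```bash
python3 - <<'E'
from h import *
S=np.load("side.npz")["img"].astype(int);I=np.load("l1.npz")["img"].astype(int)
d=np.abs(I-S).sum(2)
for v in range(192,230,2): print(v,' '.join("%3d"%x for x in d[v,350:378]))
c=np.load("l1.npz")["img"]
T=np.load("top.npz")["img"].astype(int);d=np.abs(np.load("l0.npz")["img"].astype(int)-T).sum(2)
print("top gripper covers ring:",d[262:286,265:290].mean().round())
E
```

```text
192   8   7   5   5   5  11   9   6   5   7   7   8   8   6   8  10  14  13  31 206 287 295 289 285 275 258 241 229
194   6   7   9  10   8   8   9  10   5   9   8   8  12   6   8  11  11  17 185 287 293 287 288 280 275 256 244 237
196   9   6  10  11   9   7  10  10   8   6   8   8   8   9  11  11  16 166 268 291 288 286 288 278 271 259 252 240
198  11  10   8  10   8   6  10   7   9   9   9  11  11   9   9   9  55 171 259 287 286 285 282 275 273 261 257 247
200   9  10   8   8   8   9   7   8  11   8   9   9  11   9   9  10  10   7 104 241 284 288 279 279 278 266 254 253
202  10   6   8   8   8   5   8   8   9   8   7   8   9   7   7   8   8   9  54 117 178 210 246 265 260 267 263 250
204   9   8   7  10   7   8  10   7   6   7   9   5  10   9   8   8   5  35 143 173 176 176 175 151 116  81  89 103
206   7   8   7   6   6   9   9   9   9  11   6   6   5   8   8   8  34 141 170 176 177 177 169 140  43   7  12  11
208   8   6   7   7   6   7   7   7   8   8   8   5   6   9   7  34 140 171 175 175 173 168 138  41   7   7   7  10
210   9  10  11   7   5   6  11  10  10  11   8   6   5 
[... 433 characters left out ...]
 9   8   9   9   8   7   8   9   9  50  60  41   5   8   9  12  10   7   8   7  10   6  10
220   8   8   8  10   9   9   8   8   9   8   8   9   8   9   7  10   8   9   7   7   8  10  12   9   8   7   6   4
222  10   9   8   9  10   8   8   8   7  16  13   9  11  10  12  12   9   8   9   7   8   9   8  14  10   5   6   9
224   8   9   8   8   9   9   7   8   8  10  13   9  11  11   7  10  11  13  11   8   9   8   7   9  13  12  10   5
226  11   9   9   7   8   9   8   7   8   9   9   9  10  10  10  10  14  14   9  10   7   7   8   9   9   8  11  11
228   8  11  10   9   8   7   8   9   7   8   9   8   6   8   8   6   8   8   6   6   6   7   9   8   8  10  10   9
top gripper covers ring: 81.0
```

```bash

python3 -m jog '[[[1.5,-2.2,4.8,0,0,0,0],[1.5,0,4.8,0,0,0,0],[1.2,0,3.8,0,0,0,0],[0,0,0,0,0,0,0],[0,0,0,0,0,0,0]]]' >/dev/null
python3 chk.py |tail -1
python3 -m jog '[[[0.8,0,2.4,0,0,0,0],[0,0,0,0,0,0,0],[0,0,0,0,0,0,0]]]' >/dev/null
python3 chk.py |tail -1
```

```text
clock 18.4 Fn [-0.4 -2.  -1.5 -0.9 -1.7 -1.6] -1.34 F [ 0.0428 -0.3169 -1.4688] tip rel spot(mm, plate axes) [ 1.4294 -0.3006 -0.8964] ang deg 0.28160880215700734
clock 19.3 Fn [ 0.  -0.5 -0.9  0.1  0.1 -0.1] -0.21 F [-0.3975  0.0768 -0.355 ] tip rel spot(mm, plate axes) [ 1.4526 -0.3155 -3.4544] ang deg 0.2844515031801318
```

```bash

python3 -m jog '[[[0.6,0,1.9,0,0,0,0],[0.6,0,1.9,0,0,0,0],[0,0,0,0,0,0,0],[0,0,0,0,0,0,0]]]' >/dev/null
python3 chk.py |tail -1; python3 chk.py|tail -1
```

```text
clock 20.3 Fn [0.6 1.1 2.2 0.8 1.1 0.9] 1.12 F [-0.7367 -0.3349  0.8858] tip rel spot(mm, plate axes) [ 1.5115 -0.3866 -7.4362] ang deg 0.28670714784643453
clock 20.9 Fn [1.8 1.  1.  1.2 1.4 0.6] 1.18 F [-0.9043 -0.7396  0.8287] tip rel spot(mm, plate axes) [ 1.5071 -0.3688 -7.4439] ang deg 0.2856314744111178
```

```bash

python3 -m jog '[[[0.3,0,0.9,0,0,0,0],[0,0,0,0,0,0,0],[0,0,0,0,0,0,0]]]' >/dev/null
python3 chk.py |tail -1; python3 chk.py|tail -1
python3 - <<'E'
from ga import *
S=dict(np.load("side.npz"));I=np.load("l1.npz")["img"].astype(int)
d=np.abs(I-S["img"].astype(int)).sum(2)
for v in range(212,229): print(v,' '.join("%3d"%x for x in d[v,352:378]))
b=np.array([.67,0])
print("ring",proj(S,sp)+b,"nose end expected at 6mm in",proj(S,sp+n*.010)+b)
s=bot.observe();print(s["grip_width"],s["finger_force"],s["moment"])
# plate unmoved? diff at plate far corners away from the gauge
print("plate/edge diff",d[205:225,330:350].max(),"pin",d[198:212,336:345].max())
E
```

```text
clock 21.8 Fn [1.2 1.6 2.3 2.3 2.2 1.7] 1.87 F [-1.0989 -0.699   1.5051] tip rel spot(mm, plate axes) [ 1.5351 -0.3568 -8.3879] ang deg 0.2838281431431135
clock 22.4 Fn [1.6 1.7 1.9 2.2 1.9 0.5] 1.63 F [-0.8561 -0.8036  1.318 ] tip rel spot(mm, plate axes) [ 1.5398 -0.3453 -8.3903] ang deg 0.2828268537549717
212  10  11  12  15  12  15  17  16  15  11  11   4  49 141 172 160 143 131 138 112 146 157 216 222 133   4
213   9  10  10   8  10   9   9  10  13  13  12  52  94  93 120 165 178 173 163  51  23  38  82  86  38   4
214   8   9   8   8   9   9   9   9  11  11   9  87 114  78  70  86 152 174 140  33   9  13   8   9  11  12
215   9   7   9  10   9  10   9  11   9  14   9 174  85  56  25 146  98 145  72  11  13   9   9  12   9   9
216   9  10   9  11  10   9  10   9  13  12  75 240 214 118 100 235 211  71  33  11   8  14   8  11   9   8
217   9   9   9   7  10   9   9  10  12   9 178 262 249 237 237 271 266  33  15  10  10   9   9   9   7   9
218   9   9   8   9  10   9  10  11  10  77 242 256 238 237 252 279 198   4  14  14   8   9   6  10  10  10
219   9   8  10  10   9   8  10  1
[... 538 characters left out ...]
 11  19   1 113  68   4  16  15  15  11   8   8   9   9   9  14  12  11   5
225   9  10   8   9   9   9   7  10  12  14   7   8  13  11   9  13  13   9   8   8  11   8   9  15  13   9
226  11   8   8  10  10   8   8   9   9  10  12  14  11  12  17  14  11  12   7   8   8  10   9   9  15  11
227   9  11   8   9   8   9   8   8   9   9  10  10  10  11  12  11   9   7   8   9   7   9  11  10   9  12
228  10  10   9   9   9  11  10   9  10   9   8   8   8   8   9   8   7   7   8   8   9  10   8  11  10  12
ring [363.22285162 223.98300644] nose end expected at 6mm in [364.91933456 220.46206839]
0.02521752167961962 59.88244950771332 [-0.20728714  0.23508472 -0.00219967]
plate/edge diff 146 pin 216
```

```bash
python3 -c "
from workcell import bot
print(bot.job_done())"
```

```text
the job is handed in; nothing more can be done
None
```

I handed the job in at about 22 s on the robot's clock. The lock pin is seated with its collar on the fork and released. The gauge tip is held at the ring's centre, about 0.3° off square to the plate as I measured it, and an estimated 6 mm in, judged from the contact force.

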